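Return the anatomy pieces to their outlines

ROBOT

A 6-joint arm with a two-finger parallel gripper is mounted at the origin on the work surface. World frame = base frame: x ahead of the robot, y to its left, z up, the work surface at z = 0. Lengths are in m, angles in rad, forces in N, time in s.
With the tool pointing down it reaches from about 0.3 to 0.75 m from the base axis. Payload 8.5 kg.
Tool frame: the origin (TCP) lies where the fingers leave the gripper's body, on its centre line; the fingertips stand 73 mm ahead of it and the grasp point (between the pads) lies 54 mm ahead of it; z points along the fingers, y is the direction in which the jaws open and shut (so a half turn about z gives the same grasp; the last joint's range is limited). The gripper opens to 85 mm and grips with 20 to 120 N. Pads are 22 mm wide; open, the fingers measure 114 mm over their backs; the gripper's body (76 mm by 85 mm) begins 54 mm behind the grasp point. The pads swing forward as they close: fully open they stand 13 mm farther back than shut.
Start: joints at [0.939, 0.381, 1.297, -0, 1.464, -0.215], TCP at [0.223, 0.503, 0.304] pointing down, gripper open.
Joint ranges: [-3.11, 3.11], [-0.89, 2.33], [0.22, 2.48], [-1.42, 4.56], [0.17, 2.85], [-2.88, 2.88]. Speed limits (rad/s): [2.39, 2.39, 3.14, 3.14, 3.14, 3.14].

INTERFACE

Orientations are given as a rotation vector (axis times angle).
In Python, from workcell import env, optics gives the robot as it stands.
- The arm moves only by the shell command python3 -m jog 'ROWS' [OPENING] [FORCE]. ROWS is JSON, a list of rows, each a list of 6 numbers: the shift along the tool's x, y, z normalised to -1 to 1, where 1 is 150 mm, then the turn, a rotation vector about the tool's x, y, z normalised to -1 to 1, where 1 is 30 degrees. A call has 1 to 10 rows; each row is the pose to reach, as a shift and turn from the pose commanded when the call began, along the tool's axes at that moment; what a row does not reach only later rows make up. A row lasts 1/8 s, in which the tool goes at most 62.5 mm and 10.7 degrees, less where a joint would pass 70% of its speed; a pose out of reach is approached as far as the arm can. A call with a number of a shift or a turn outside -1 to 1 is refused whole. A call with a gripper value outside its range is refused whole. OPENING is the closure in counts, from 0 (fully open) to 255 (shut), set as the call begins (- or left out, the last holds). The fingers move at their own pace and stop on an object; FORCE is the grip in N (left out, the last holds). Time passes only in rows, so rows that repeat a pose let the fingers close. It gives the time, the measured TCP pose, the force and the opening at its end, in the units of the state.
- env.state(): the state, without advancing time (a new reading comes with each control period).
- optics.snapshot(name): name is "side" or "top" or "wrist"; returns a dict with "image" (420x560x3 uint8, blue, green, red), "fx", "fy", "cx", "cy" (pixels), "view" (4x4, takes a point from world to camera coordinates); the wrist camera has in their place "tool_from_camera" (4x4, takes a point from camera to tool coordinates, whose origin is the TCP and whose axes are the flange's). Camera axes: x right, y up, looking along -z (the intrinsics and any distortion apply to the point x, -y, -z); pixel columns grow to the right and rows downward; lengths in m; the calibration is good to about 2 mm. A picture is of the moment at which its call begins: read the wrist's pose just before it. There is no depth.
- env.finish_job(): hands the job in, once; it reports no verdict.
The state is a dict: "time": time; "joints": joint angles; "dq": joint speeds; "joint_torque": joint torques, N m; "ee_pos": TCP position; "orientation": TCP orientation; "contact_force": force on the tool from outside, world axes, zero at the start; "ft_torque": the same for the moment, N m; "width": opening from 0.0 (shut) to 1.0 (fully open).
Only numpy, scipy, OpenCV 4.12 (cv2) and the standard library are available. Lean on these libraries where they do the work, as an engineer would, in place of code of your own. Each camera call takes 0.05 s, during which the arm holds its last target.

TASK

Put the four loose anatomy pieces (heart, lung half, vein ring and sternum) away for the next class: set each one flat on the pad that carries its own outline, the same way round as the outline and covering it. Leave the whiteboard eraser and the tooth model where they are.

Things in the scene. Friction and masses are not known exactly. Their poses are not given: they have to be found in the camera images.
- heart: Beige plastic heart, loose, lying flat: two lobes at the wide end, tapering to a blunt tip; 63.5 long, 56 wide, 34 mm high, with a vessel stub on top to 53 mm (x -24 to +2, y -18 to +12 mm). Origin: underside, below the widest part. +x to the tip (spans x -18.5 to +45 mm), z up. Flat sides 56 mm apart (y = +-28, x -6 to +6 mm): grip there from above. 90 g.
- lung: Purple plastic lung half, loose, lying flat: broad square base narrowing to a rounded end bent to -y; 84 long, 48 wide, 28 mm high. Origin: underside, in the broad part, midway across. +x to the narrow end (spans x -22 to +62 mm), z up. Flat parallel sides 48 mm apart (y = +-24, x -8 to +24 mm): grip from above at x = +8 mm. 100 g.
- vein_ring: Small blue plastic vein ring, loose, lying flat: outside diameter 44 mm, hole 24 mm, 18 mm high. Origin: centre of the underside, z up. Grip across the outside. 30 g.
- sternum: White plastic sternum, loose, lying flat: broad head 42 mm wide, straight blade 24 mm wide, tip 10 mm wide; 91 long, 16 mm high. Origin: underside on the centre line, where head meets blade. +x to the tip (spans x -25 to +66 mm), z up. Blade's parallel sides 24 mm apart (x +8 to +48 mm): grip from above at x = +18 mm. 50 g.
- heart_pad: Fixed off-white plate 94 x 78 (x, y) mm, 4 mm thick, with a dark printed outline (flat). Origin: centre of its underside, z up. The outline is the heart's, 2 mm larger all round, tip towards +x; the heart fits when its origin is at x = -13.5 mm, y = 0 here, its x axis along this +x.
- lung_pad: Fixed off-white plate 112 x 74 (x, y) mm, 4 mm thick, with a dark printed outline (flat). Origin: centre of its underside, z up. The outline is the lung's, 2 mm larger all round, narrow end towards +x; the lung fits when its origin is at x = -20 mm, y = 0 here, its x axis along this +x.
- ring_pad: Fixed off-white plate 68 x 68 mm, 4 mm thick, with a dark printed outline (flat). Origin: centre of its underside, z up. The outline is a dark ring, 48 mm outside, 20 mm inside, on the plate's centre; the vein ring fits when centred on the plate.
- sternum_pad: Fixed off-white plate 114 x 64 (x, y) mm, 4 mm thick, with a dark printed outline (flat). Origin: centre of its underside, z up. The outline is the sternum's, 2 mm larger all round, tip towards +x; the sternum fits when its origin is at x = -20.5 mm, y = 0 here, its x axis along this +x.
- eraser: Whiteboard eraser, a loose bystander to leave alone: 90 x 44 mm (x, y), 30 mm high, grey felt under light wood. Origin: centre of its underside.
- molar: White tooth model on a black disc, a loose bystander to leave alone: 42 mm across, 35 mm high. Origin: centre of its underside.

How it is judged:
At the end, for the whole second after the job is handed in: Heart, lung and sternum lie flat on the pad with their own outline, within 12 mm of the fit along each pad axis, the same way round within 0.22 rad; the ring lies flat within 12 mm of its pad's centre; all four (tilt under 0.1 rad) are at rest; eraser and tooth are within 20 mm of their start (x of heart in the frame of heart_pad between -0.0255 and -0.0015 m and y of heart in the frame of heart_pad between -0.012 and 0.012 m and x of heart_pad in the frame of heart above 0 m and angle between the x axis of heart and the x axis of heart_pad, either way round below 0.22 rad and x of lung in the frame of lung_pad between -0.032 and -0.008 m and y of lung in the frame of lung_pad between -0.012 and 0.012 m and x of lung_pad in the frame of lung above 0 m and angle between the x axis of lung and the x axis of lung_pad, either way round below 0.22 rad and x of sternum in the frame of sternum_pad between -0.0325 and -0.0085 m and y of sternum in the frame of sternum_pad between -0.012 and 0.012 m and x of sternum_pad in the frame of sternum above 0 m and angle between the x axis of sternum and the x axis of sternum_pad, either way round below 0.22 rad and horizontal distance between vein_ring and ring_pad below 0.012 m and z of heart in the frame of heart_pad between 0.001 and 0.008 m and angle between each of heart, lung, vein_ring, sternum's own z axis and vertical below 0.1 rad and linear speed of each of heart, lung, vein_ring, sternum below 0.02 m/s and z of lung in the frame of lung_pad between 0.001 and 0.008 m and z of vein_ring in the frame of ring_pad between 0.001 and 0.008 m and z of sternum in the frame of sternum_pad between 0.001 and 0.008 m and distance of each of eraser, molar from where it was at the start of the episode below 0.02 m); the robot touches nothing.
It fails at once if the eraser or the tooth model is shifted by more than 20 mm (distance of any of eraser, molar from where it was at the start of the episode above 0.02 m).
It also fails if it takes over 112 s, if anything falls off the work surface, if the arm or the gripper's body presses on something with over 40 N, if the wrist force passes 120 N, or if a joint passes its speed limit or range.

## Working session

There is one attempt and no reset: what is moved stays moved. The work goes in short steps, Python scripts to look and compute and a shell command to move; the robot and the scene stay as the last step left them, time stands still between calls to the robot, and variables do not carry over. Pictures are saved under pics/ and viewed, and the job is handed in when it is done.

```bash
ls; mkdir -p pics; python3 - <<'E'
from workcell import env, optics
import cv2, numpy as np
print(env.state())
for n in ("top","side","wrist"):
    s=optics.snapshot(n); cv2.imwrite(f"pics/{n}0.png",s["image"])
    print(n,{k:(np.round(v,4).tolist() if k!="image" else v.shape) for k,v in s.items()})
E
```

```text
pics
{'time': 0.0, 'joints': array([ 9.38682302e-01,  3.81211019e-01,  1.29827222e+00,  2.15683065e-05,
        1.46360279e+00, -2.15301414e-01]), 'dq': array([-5.20945607e-04, -1.36983587e-03,  5.70749547e-04, -1.10835138e-03,
       -1.40991918e-03,  6.02460629e-05]), 'joint_torque': array([-3.94280971e-03, -4.48456013e+01, -2.31277907e+01, -3.34444185e-04,
        4.76385903e-03, -3.48248555e-06]), 'ee_pos': array([0.22255037, 0.50275431, 0.30329977]), 'orientation': array([-6.49870855e-01, -3.07299325e+00,  2.12408765e-03]), 'contact_force': array([-0.76791346, -0.51342732,  0.02739227]), 'ft_torque': array([ 0.01363917, -0.02526693, -0.03113945]), 'width': 1.0012772253685809}
top {'image': (420, 560, 3), 'fx': 516.1739, 'fy': 516.1739, 'cx': 276.3351, 'cy': 205.258, 'view': [[0.0163, -0.9996, 0.022, -0.0121], [0.9983, 0.0175, 0.0557, -0.5264], [-0.056, 0.021, 0.9982, -1.1237], [0.0, 0.0, 0.0, 1.0]]}
side {'image': (420, 560, 3), 'fx': 513.492, 'fy': 513.492, 'cx': 277.9004, 'cy': 208.4538, 'view': [[0.7812, -0.6242, -0.0018, -0.4141], [0.4811, 0.6003, 0.6389, -0.279], [-0.3977, -0.5, 0.7693, -1.0409], [0.0, 0.0, 0.0, 1.0]]}
wrist {'image': (420, 560, 3), 'fx': 367.1309, 'fy': 367.1309, 'cx': 276.3558, 'cy': 203.4388, 'tool_from_camera': [[-0.0002, 0.9471, 0.3208, 0.0816], [1.0, -0.0, 0.0009, -0.0009], [0.0008, 0.3208, -0.9471, -0.0686], [0.0, 0.0, 0.0, 1.0]]}
```

View pics/top0.png

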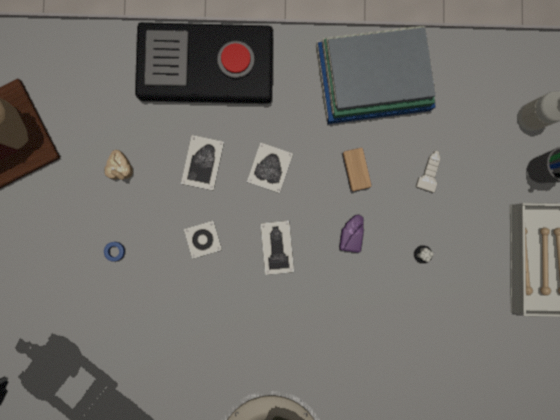

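View pics/side0.png

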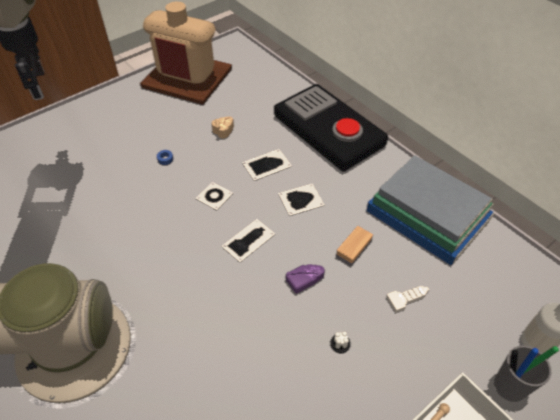

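View pics/wrist0.png

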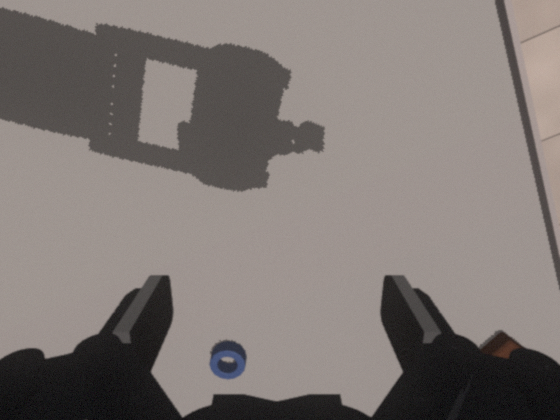

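```bash
python3 - <<'E'
import cv2, numpy as np
im=cv2.imread("pics/top0.png")
a=cv2.resize(im[130:280,90:280],None,fx=4,fy=4,interpolation=cv2.INTER_CUBIC)
b=cv2.resize(im[130:280,260:450],None,fx=4,fy=4,interpolation=cv2.INTER_CUBIC)
cv2.imwrite("pics/cA.png",a);cv2.imwrite("pics/cB.png",b)
E
```

```text
(no output)
```

View pics/cA.png

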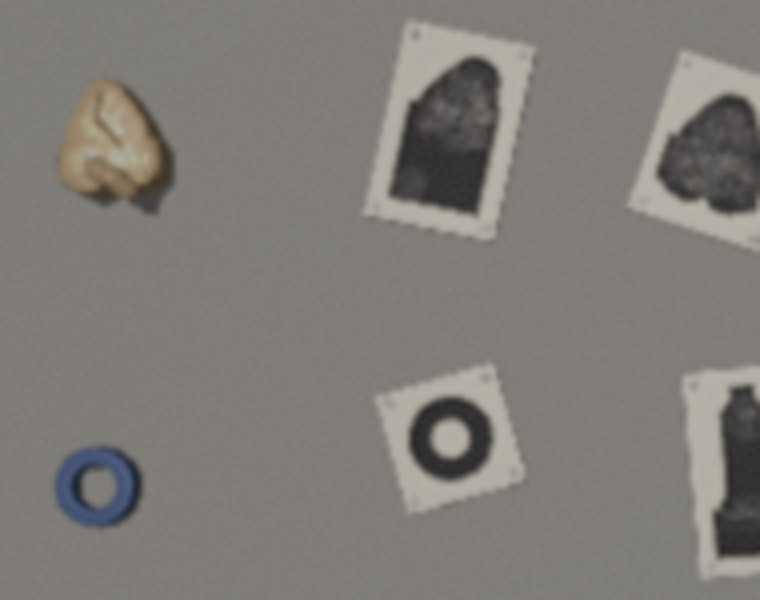

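View pics/cB.png

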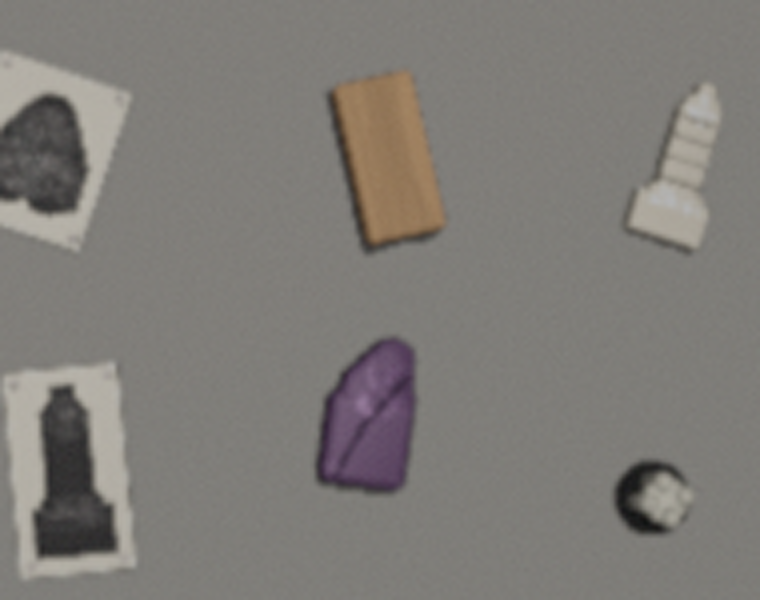

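```bash
cat > h.py <<'E'
import cv2, numpy as np
from scipy.optimize import minimize
def unproj(s,uv,z):
    V=np.array(s["view"]); R=V[:3,:3]; t=V[:3,3]; C=-R.T@t
    uv=np.atleast_2d(uv).astype(float)
    d=np.c_[(uv[:,0]-s["cx"])/s["fx"],-(uv[:,1]-s["cy"])/s["fy"],-np.ones(len(uv))]@R
    k=(z-C[2])/d[:,2]; return (C+k[:,None]*d)[:,:2]
def proj(s,P):
    V=np.array(s["view"]); c=np.atleast_2d(P)@V[:3,:3].T+V[:3,3]
    return np.c_[s["cx"]+s["fx"]*c[:,0]/-c[:,2], s["cy"]-s["fy"]*c[:,1]/-c[:,2]]
def rect(s,z,pos,th,hx,hy,res=0.0005):
    """image patch in frame (pos,th) at height z; col = x, row = y"""
    xs=np.arange(-hx,hx,res); ys=np.arange(-hy,hy,res)
    X,Y=np.meshgrid(xs,ys); c,sn=np.cos(th),np.sin(th)
    P=np.c_[(pos[0]+c*X-sn*Y).ravel(),(pos[1]+sn*X+c*Y).ravel(),np.full(X.size,z)]
    uv=proj(s,P).astype(np.float32)
    return cv2.remap(s["image"],uv[:,0].reshape(X.shape),uv[:,1].reshape(X.shape),cv2.INTER_LINEAR)
E
python3 - <<'E'
import sys; sys.path.insert(0,'.')
from h import *
from workcell import optics,env
s=optics.snapshot("top"); im=s["image"].astype(int)
b,g,r=im[...,0],im[...,1],im[...,2]
boxes=dict(lung_pad=(175,130,230,195),heart_pad=(242,138,298,197),ring_pad=(178,215,228,262),sternum_pad=(255,215,300,280),
 heart=(98,145,138,190),ring=(98,235,132,270),lung=(335,210,372,258),sternum=(410,145,448,198),eraser=(340,145,374,195),molar=(410,240,438,268))
bg=np.median(im[200:215,300:330].reshape(-1,3),0); print(bg)
Z=dict(heart=.015,ring=.018,lung=.014,sternum=.010,eraser=.03,molar=.004)
for n,(x0,y0,x1,y1) in boxes.items():
    sub=im[y0:y1,x0:x1]; d=np.abs(sub-bg).max(2)
    if n in('heart','sternum','molar','eraser','lung','ring') : m=d>30
    else: m=d>25
    if n=='heart': m&=(sub[...,2]-sub[...,0]>15)
    if n=='sternum': m=(sub.mean(2)>bg.mean()+18)
    m=m.astype(np.uint8)
    cs,_=cv2.findContours(m,cv2.RETR_EXTERNAL,cv2.CHAIN_APPROX_NONE)
    c=max(cs,key=cv2.contourArea)[:,0]+[x0,y0]
    z=Z.get(n,.004)
    w=unproj(s,c,z)*1000
    (cx,cy),(a,bb),ang=cv2.minAreaRect(w.astype(np.float32))
    print(n,"px",c.mean(0).round(1),"world",round(cx,1),round(cy,1),"size",round(a,1),round(bb,1),"ang",round(ang,1))
E
```

```text
[122. 126. 128.]
lung_pad px [201.9 162.2] world 620.6 163.9 size 72.9 110.8 ang 79.1
heart_pad px [269.5 167.5] world 612.3 13.2 size 76.9 92.4 ang 72.5
ring_pad px [202.1 239.2] world 449.1 159.0 size 67.4 66.8 ang 17.3
sternum_pad px [276.9 247.4] world 433.9 -6.0 size 113.0 63.2 ang 6.3
heart px [118.4 167.4] world 604.4 347.3 size 59.6 52.6 ang 28.0
ring px [114.3 251.3] world 420.6 347.0 size 43.4 45.4 ang 1.9
lung px [352.2 235.2] world 468.2 -170.6 size 50.8 87.1 ang 83.2
sternum px [430.2 172.7] world 612.5 -349.1 size 40.3 88.8 ang 72.6
eraser px [353.9 168.6] world 605.4 -174.9 size 92.8 46.0 ang 14.4
molar px [421.2 253.4] world 424.8 -327.3 size 35.7 42.2 ang 75.9
```

```bash
cat > reg.py <<'E'
from h import *
from workcell import optics
s=optics.snapshot("top"); 
PAD=dict(heart=((.6123,.0132),np.deg2rad(-17.5),-.0135),lung=((.6206,.1639),np.deg2rad(-10.9),-.020),sternum=((.4339,-.006),np.deg2rad(6.3),-.0205))
INI=dict(heart=(.595,.347),lung=(.455,-.170),sternum=(.593,-.343))
Zp=dict(heart=.014,lung=.012,sternum=.008)
H=.06
for n in PAD:
    p,th,off=PAD[n]
    c0=np.array(p)+off*np.array([np.cos(th),np.sin(th)])
    pm=rect(s,.004,c0,th,H*1.3,H).mean(2)<85
    pm=(pm).astype(np.uint8)
    ys,xs=np.nonzero(pm); print(n,"outline x",xs.min()/2-H*1300,xs.max()/2-H*1300,"y",ys.min()/2-H*1000,ys.max()/2-H*1000)
    pm=cv2.erode(pm,cv2.getStructuringElement(cv2.MORPH_ELLIPSE,(9,9)))
    # object mask
    i=s["image"].astype(int)
    if n=='heart': om=(i[...,2]-i[...,0]>15)
    if n=='lung': om=(np.abs(i-np.array([122,126,128])).max(2)>30)
    if n=='sternum': om=i.mean(2)>143
    s2=dict(s); s2["image"]=(om*255).astype(np.uint8)
    best=None
    def cost(v):
        m=rect(s2,Zp[n],(v[0]/1000,v[1]/1000),v[2]/30,H*1.3,H)/255.
        return np.abs(cv2.GaussianBlur(pm.astype(float),(0,0),3)-cv2.GaussianBlur(m,(0,0),3)).mean()*1000
    for a in (-50,-25,0,25,50):
        r=minimize(cost,[INI[n][0]*1000,INI[n][1]*1000,np.deg2rad(a)*30],method='Nelder-Mead',options=dict(initial_simplex=None,xatol=.05,fatol=.01))
        if best is None or r.fun<best.fun: best=r
    print(n,"pos",best.x[:2].round(1),"deg",np.rad2deg(best.x[2]/30).round(1),"cost",round(best.fun,1), "area", pm.mean()*1000)
    m=rect(s,Zp[n],best.x[:2]/1000,best.x[2]/30,H*1.3,H)
    cs,_=cv2.findContours(pm,cv2.RETR_EXTERNAL,cv2.CHAIN_APPROX_NONE)
    m=cv2.resize(m,None,fx=1,fy=1); cv2.drawContours(m,cs,-1,(0,255,0),1)
    cv2.imwrite(f"pics/r_{n}.png",m[::-1])
E
python3 reg.py; python3 -c "
import cv2,numpy as np
cv2.imwrite('pics/r.png',np.vstack([cv2.imread(f'pics/r_{n}.png')[20:-20] for n in ('heart','lung','sternum')])[:600])"
```

```text
heart outline x -18.0 44.5 y -28.0 28.5
heart pos [596.8 348.5] deg 0.0 cost 88.9 area 75.60096153846153
lung outline x -22.5 62.0 y -24.0 24.5
lung pos [ 446.6 -168.3] deg -1.4 cost 71.9 area 129.87446581196582
sternum outline x -25.5 66.5 y -21.5 21.0
sternum pos [ 592.6 -343.4] deg -17.0 cost 15.6 area 110.17628205128204
```

View pics/r.png

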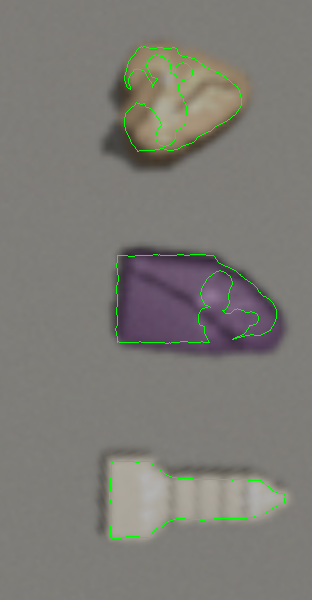

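```bash
sed -i 's/\.mean(2)<85/.mean(2)<125/; s/^    pm=cv2.erode/    cs,_=cv2.findContours(pm[30:-30,40:-40].copy(),cv2.RETR_EXTERNAL,cv2.CHAIN_APPROX_NONE); pm[:]=0; cv2.drawContours(pm,[max(cs,key=cv2.contourArea)+[40,30]],-1,1,-1)\n    pm=cv2.erode/' reg.py
python3 reg.py; python3 -c "
import cv2,numpy as np
cv2.imwrite('pics/r2.png',np.vstack([cv2.imread(f'pics/r_{n}.png')[20:-20] for n in ('heart','lung','sternum')])[:600])"
```

```text
heart outline x -78.0 77.5 y -60.0 59.5
heart pos [598.8 348.1] deg 4.7 cost 25.6 area 139.66346153846155
lung outline x -78.0 77.5 y -60.0 59.5
lung pos [ 449.9 -169.2] deg -8.5 cost 33.1 area 179.27350427350427
sternum outline x -78.0 77.5 y -60.0 59.5
sternum pos [ 593.8 -343.6] deg -16.9 cost 20.6 area 127.36378205128204
```

View pics/r2.png

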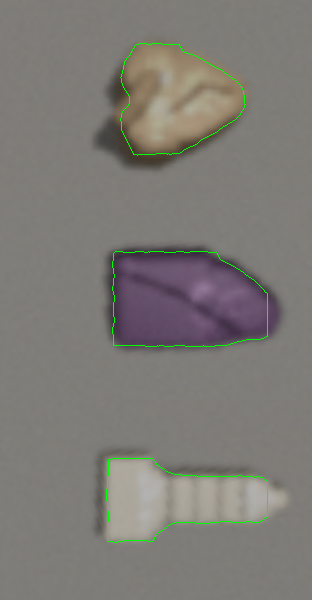

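```bash
cat > go.py <<'E'
import sys, numpy as np
from scipy.spatial.transform import Rotation as Ro
from workcell import env
# usage: go.py x y z psi_deg   (tool y direction), mm
x,y,z,psi=map(float,sys.argv[1:5])
s=env.state(); R=Ro.from_rotvec(s["orientation"]).as_matrix(); p=s["ee_pos"]
a=np.deg2rad(psi); yv=np.array([np.cos(a),np.sin(a),0]); zv=np.array([0,0,-1.]); xv=np.cross(yv,zv)
T=np.c_[xv,yv,zv]
d=R.T@(np.array([x,y,z])/1000-p)/.15
rv=Ro.from_matrix(R.T@T).as_rotvec()/np.deg2rad(30)
n=max(1,np.abs(d).max(),np.abs(rv).max())
print("t",round(s["time"],2),"pos",(p*1000).round(1),"psi",np.rad2deg(np.arctan2(R[1,1],R[0,1])).round(1),"F",s["contact_force"].round(1),"w",round(s["width"],3))
print("total",d.round(3),rv.round(3),"calls>=",n.round(2),"rows~",(np.linalg.norm(d)*150/62.5).round(1), (np.linalg.norm(rv)*30/10.7).round(1))
E
python3 go.py 420.6 347 180 73
```

```text
t 0.3 pos [222.6 502.9 303.7] psi 66.1 F [-0.1 -0.   0.8] w 0.999
total [-1.628 -0.415  0.825] [-0.001 -0.    -0.229] calls>= 1.63 rows~ 4.5 0.6
```

```bash
python3 -m jog '[[-0.9,-0.2,0.4,0,0,0],[-0.9,-0.2,0.4,0,0,0],[-0.9,-0.2,0.4,0,0,0]]' 0 40; python3 -m jog '[[-0.73,-0.21,0.42,0,0,-0.23],[-0.73,-0.21,0.42,0,0,-0.23],[-0.73,-0.21,0.42,0,0,-0.23],[-0.73,-0.21,0.42,0,0,-0.23]]'; python3 go.py 420.6 347 78 73
python3 - <<'E'
from workcell import optics
import cv2
cv2.imwrite("pics/w1.png",optics.snapshot("wrist")["image"])
E
```

```text
time: 0.68
ee_pos: [0.3356, 0.419, 0.2425]
orientation: [-0.653, -3.072, 0.003]
contact_force: [-0.6, 0.9, 0.1]
width: 0.998
time: 1.18
ee_pos: [0.4213, 0.3478, 0.181]
orientation: [-0.465, -3.107, -0.0]
contact_force: [-1.1, 0.0, 0.1]
width: 0.999
t 1.18 pos [421.3 347.8 181. ] psi 73.0 F [-1.1  0.   0.1] w 0.999Traceback (most recent call last):
  File "go.py", line 13, in <module>
    print("total",d.round(3),rv.round(3),"calls>=",n.round(2),"rows~",(np.linalg.norm(d)*150/62.5).round(1), (np.linalg.norm(rv)*30/10.7).round(1))
                                                   ^^^^^^^
AttributeError: 'int' object has no attribute 'round'
```

View pics/w1.png

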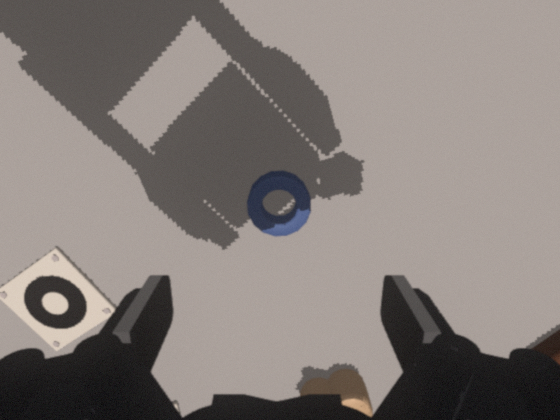

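```bash
sed -i 's/n.round(2)/round(float(n),2)/' go.py; cat > wr.py <<'E'
import numpy as np
from scipy.spatial.transform import Rotation as Ro
def wun(s,st,uv,z):
    M=np.array(s["tool_from_camera"]); R=Ro.from_rotvec(st["orientation"]).as_matrix()
    uv=np.atleast_2d(uv).astype(float)
    d=np.c_[(uv[:,0]-s["cx"])/s["fx"],-(uv[:,1]-s["cy"])/s["fy"],-np.ones(len(uv))]@M[:3,:3].T@R.T
    C=R@M[:3,3]+st["ee_pos"]; k=(z-C[2])/d[:,2]
    return ((C+k[:,None]*d)*1000).round(1)[:,:2]
E
python3 - <<'E'
from wr import *
from workcell import env,optics
st=env.state(); s=optics.snapshot("wrist")
print(wun(s,st,[[279,203]],.012), wun(s,st,[[55,302]],.004))
E
python3 go.py 420.6 347 78 73
```

```text
[[419.8 349.4]] [[449.4 158.3]]
t 1.27 pos [420.7 348.6 181.7] psi 73.1 F [-0.3  0.4  0.5] w 0.999
total [-0.002 -0.011  0.692] [0.002 0.001 0.003] calls>= 1.0 rows~ 1.7 0.0
```

```bash
python3 -m jog '[[0,0,0.4,0,0,0],[0,0,0.69,0,0,0],[0,0,0.69,0,0,0],[0,0,0.69,0,0,0]]' 0 40;  python3 -m jog '[[0,0,0,0,0,0],[0,0,0,0,0,0],[0,0,0,0,0,0],[0,0,0,0,0,0],[0,0,0,0,0,0],[0,0,0,0,0,0]]' 255 40; python3 -m jog '[[0,0,-0.1,0,0,0],[0,0,-0.5,0,0,0],[0,0,-0.5,0,0,0]]';python3 go.py 449.2 158.7 160 73
```

```text
time: 1.78
ee_pos: [0.4217, 0.3486, 0.0794]
orientation: [0.462, 3.105, 0.003]
contact_force: [-0.0, 0.1, 0.1]
width: 1.002
time: 2.52
ee_pos: [0.4216, 0.3479, 0.0789]
orientation: [0.463, 3.106, 0.002]
contact_force: [-2.0, -0.1, 10.6]
width: 0.498
time: 2.9
ee_pos: [0.4227, 0.3485, 0.1571]
orientation: [0.463, 3.1, 0.008]
contact_force: [-0.7, -0.2, -0.5]
width: 0.49
t 2.9 pos [422.7 348.5 157.1] psi 73.0 F [-0.7 -0.2 -0.5] w 0.49
total [-0.539 -1.158 -0.023] [0.012 0.012 0.001] calls>= 1.16 rows~ 3.1 0.0
```

```bash
python3 -m jog '[[-0.27,-0.58,-0.02,0,0,0],[-0.54,-0.99,-0.02,0,0,0],[-0.54,-0.99,-0.02,0,0,0],[-0.54,-0.99,-0.02,0,0,0]]'; python3 -m jog '[[0,-0.17,0,0,0,0],[0,-0.17,0,0,0,0],[0,-0.17,0,0,0,0]]';python3 go.py 449.2 158.7 84 73
python3 - <<'E'
from workcell import optics
import cv2
cv2.imwrite("pics/w2.png",optics.snapshot("wrist")["image"])
E
```

```text
time: 3.4
ee_pos: [0.456, 0.1796, 0.1554]
orientation: [-0.47, -3.106, 0.001]
contact_force: [-0.8, 0.4, 0.5]
width: 0.491
time: 3.78
ee_pos: [0.448, 0.1584, 0.1555]
orientation: [0.463, 3.107, 0.0]
contact_force: [-0.0, -0.3, 0.5]
width: 0.496
t 3.77 pos [448.  158.4 155.5] psi 73.0 F [-0.  -0.3  0.5] w 0.496
total [-0.007  0.004  0.477] [0.001 0.    0.002] calls>= 1.0 rows~ 1.1 0.0
```

View pics/w2.png

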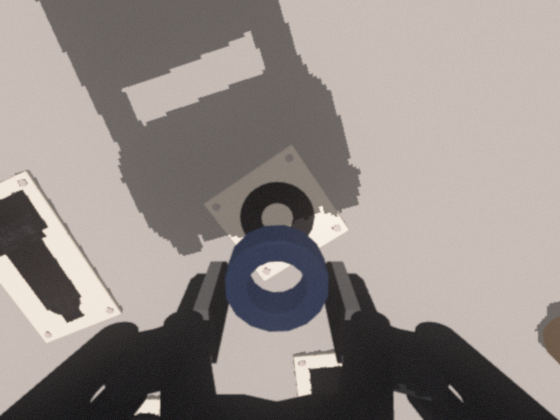

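```bash
python3 -m jog '[[-0.01,0,0.3,0,0,0],[-0.01,0,0.45,0,0,0],[-0.01,0,0.48,0,0,0],[-0.01,0,0.48,0,0,0],[-0.01,0,0.48,0,0,0]]';python3 -m jog '[[0,0,0,0,0,0],[0,0,0,0,0,0],[0,0,0,0,0,0],[0,0,0,0,0,0]]' 0; python3 -m jog '[[0,0,-0.1,0,0,0],[0,0,-0.6,0,0,0],[0,0,-0.6,0,0,0],[0,0,-0.6,0,0,0]]'; python3 go.py 598.8 348 175 94.7
python3 - <<'E'
from workcell import optics
import cv2
cv2.imwrite("pics/w3.png",optics.snapshot("wrist")["image"])
E
```

```text
time: 4.45
ee_pos: [0.4498, 0.1576, 0.084]
orientation: [0.463, 3.106, 0.001]
contact_force: [0.1, -0.3, 0.3]
width: 0.489
time: 4.95
ee_pos: [0.4494, 0.1571, 0.0835]
orientation: [0.464, 3.107, -0.0]
contact_force: [-0.3, 0.3, -0.9]
width: 0.998
time: 5.45
ee_pos: [0.4494, 0.1572, 0.1737]
orientation: [0.464, 3.106, 0.0]
contact_force: [-0.1, -0.2, -0.8]
width: 0.999
t 5.45 pos [449.4 157.2 173.7] psi 73.0 F [-0.1 -0.2 -0.8] w 0.999
total [-0.581  1.507 -0.007] [ 0.     0.002 -0.723] calls>= 1.51 rows~ 3.9 2.0
```

View pics/w3.png

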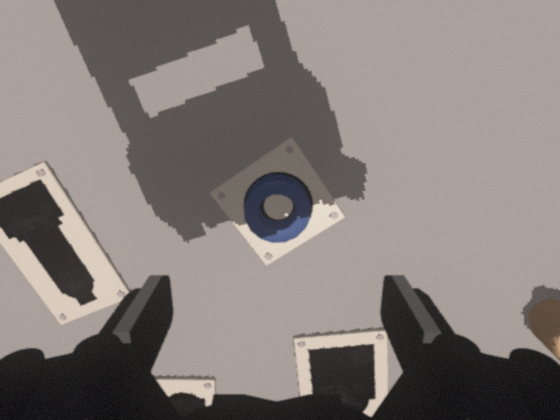

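Ring sits centred on its pad (px 278,207). Next: heart.

```bash
python3 -m jog '[[-0.3,0.8,-0.05,0,0,0],[-0.3,0.8,-0.05,0,0,0],[-0.3,0.8,-0.05,0,0,0]]'; python3 -m jog '[[-0.28,0.7,0.04,0,0,-0.3],[-0.28,0.7,0.04,0,0,-0.72],[-0.28,0.7,0.04,0,0,-0.72],[-0.28,0.7,0.04,0,0,-0.72]]'; python3 go.py 598.8 348 80 94.7
python3 - <<'E'
from workcell import optics
import cv2
cv2.imwrite("pics/w4.png",optics.snapshot("wrist")["image"])
E
```

```text
time: 5.88
ee_pos: [0.5285, 0.2611, 0.1785]
orientation: [-0.46, -3.106, 0.001]
contact_force: [-0.3, -0.7, -0.5]
width: 1.002
time: 6.38
ee_pos: [0.5976, 0.346, 0.1732]
orientation: [0.124, -3.136, 0.002]
contact_force: [-0.5, -0.4, -0.4]
width: 1.002
t 6.38 pos [597.6 346.  173.2] psi 94.5 F [-0.5 -0.4 -0.4] w 1.002
total [-0.011  0.013  0.621] [-0.002 -0.006 -0.005] calls>= 1.0 rows~ 1.5 0.0
```

View pics/w4.png

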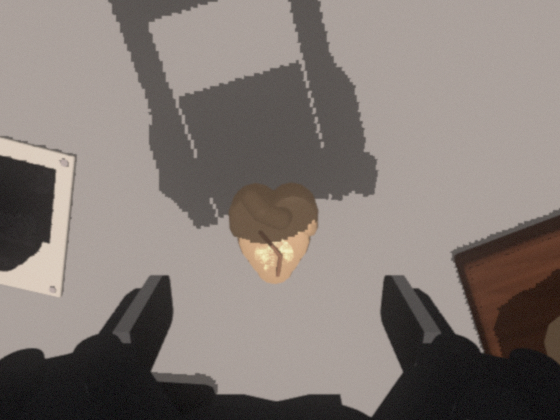

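```bash
python3 - <<'E'
from wr import *
from workcell import env,optics
st=env.state(); s=optics.snapshot("wrist")
print(wun(s,st,[[229,213],[318,213]],.02), wun(s,st,[[276,283]],.012),wun(s,st,[[252,183],[295,183]],.015))
E
python3 go.py 600 347 82 94.7
```

```text
[[599.5 313.7]
 [595.  371. ]] [[653.1 348.3]] [[579.7 327.1]
 [577.5 354.6]]
t 6.47 pos [597.8 345.9 174.5] psi 94.5 F [-0.1  0.3  1. ] w 1.0
total [-0.016  0.007  0.617] [-0.001 -0.003 -0.007] calls>= 1.0 rows~ 1.5 0.0
```

```bash
python3 -m jog '[[-0.02,0,0.4,0,0,0],[-0.02,0,0.62,0,0,0],[-0.02,0,0.62,0,0,0],[-0.02,0,0.62,0,0,0]]' 0 50;  python3 -m jog '[[0,0,0,0,0,0],[0,0,0,0,0,0],[0,0,0,0,0,0],[0,0,0,0,0,0],[0,0,0,0,0,0],[0,0,0,0,0,0]]' 255 50; python3 -m jog '[[0,0,-0.1,0,0,0],[0,0,-0.5,0,0,0],[0,0,-0.7,0,0,0],[0,0,-0.7,0,0,0]]';python3 go.py 599.4 17.3 180 72.5
python3 - <<'E'
from workcell import optics
import cv2
cv2.imwrite("pics/w5.png",optics.snapshot("wrist")["image"])
E
```

```text
time: 6.98
ee_pos: [0.6019, 0.3471, 0.084]
orientation: [-0.125, 3.136, 0.001]
contact_force: [-0.5, 0.0, -0.0]
width: 0.996
time: 7.72
ee_pos: [0.6018, 0.3473, 0.0837]
orientation: [-0.127, 3.137, 0.001]
contact_force: [-1.3, -0.5, 6.6]
width: 0.643
time: 8.22
ee_pos: [0.6019, 0.3475, 0.1905]
orientation: [-0.126, 3.133, 0.003]
contact_force: [-0.3, 0.1, -1.2]
width: 0.645
t 8.22 pos [601.9 347.5 190.5] psi 94.6 F [-0.3  0.1 -1.2] w 0.645
total [ 0.194 -2.193  0.065] [0.005 0.01  0.737] calls>= 2.19 rows~ 5.3 2.1
```

View pics/w5.png

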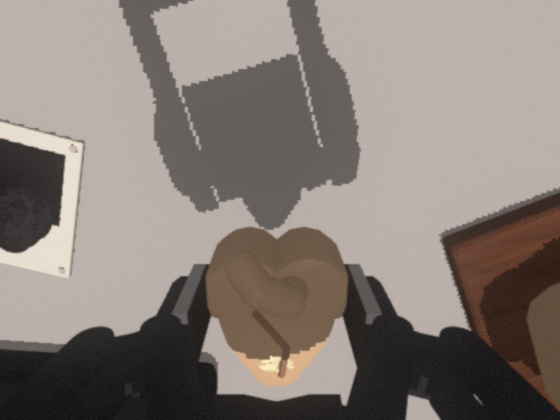

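```bash
python3 -m jog '[[0.1,-0.5,0.05,0,0,0],[0.1,-0.95,0.05,0,0,0],[0.1,-0.95,0.05,0,0,0],[0.1,-0.95,0.05,0,0,0]]'; python3 -m jog '[[0.09,-0.5,0.02,0,0,0],[0.09,-0.95,0.02,0,0,0],[0.09,-0.95,0.02,0,0,0],[0.09,-0.95,0.02,0,0,0]]'; python3 -m jog '[[0,-0.29,0,0,0,0.3],[0,-0.29,0,0,0,0.74],[0,-0.29,0,0,0,0.74],[0,-0.29,0,0,0,0.74]]';python3 go.py 599.4 17.3 88 72.5
python3 - <<'E'
from workcell import optics
import cv2
cv2.imwrite("pics/w6.png",optics.snapshot("wrist")["image"])
E
```

```text
time: 8.78
ee_pos: [0.5978, 0.2032, 0.1785]
orientation: [0.124, -3.137, -0.0]
contact_force: [0.2, -0.1, -0.1]
width: 0.644
time: 9.28
ee_pos: [0.5961, 0.0614, 0.176]
orientation: [0.126, -3.139, -0.001]
contact_force: [0.1, -0.2, -1.1]
width: 0.644
time: 9.78
ee_pos: [0.5995, 0.0198, 0.1762]
orientation: [-0.475, -3.105, -0.001]
contact_force: [-0.9, 0.2, -1.3]
width: 0.646
t 9.78 pos [599.5  19.8 176.2] psi 72.6 F [-0.9  0.2 -1.3] w 0.646
total [-0.005 -0.016  0.588] [ 0.001 -0.001  0.003] calls>= 1.0 rows~ 1.4 0.0
```

View pics/w6.png

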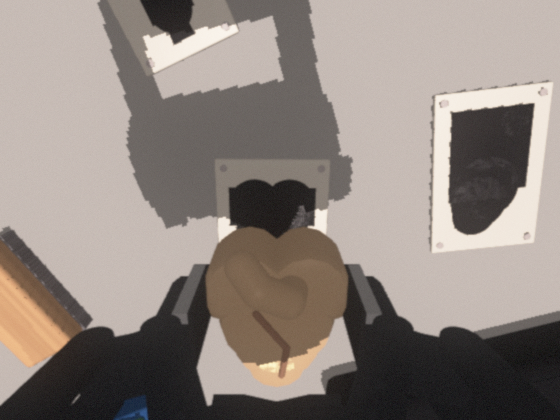

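```bash
python3 -m jog '[[0,-0.02,0.3,0,0,0],[0,-0.02,0.5,0,0,0],[0,-0.02,0.59,0,0,0],[0,-0.02,0.59,0,0,0],[0,-0.02,0.59,0,0,0]]';python3 -m jog '[[0,0,0,0,0,0],[0,0,0,0,0,0],[0,0,0,0,0,0],[0,0,0,0,0,0]]' 0; python3 -m jog '[[0,0,-0.1,0,0,0],[0,0,-0.6,0,0,0],[0,0,-0.6,0,0,0],[0,0,-0.6,0,0,0]]'; python3 go.py 457.8 -170.4 175 81.5
python3 - <<'E'
from workcell import optics
import cv2
cv2.imwrite("pics/w7.png",optics.snapshot("wrist")["image"])
E
```

```text
time: 10.45
ee_pos: [0.5989, 0.0151, 0.0886]
orientation: [0.478, 3.104, 0.0]
contact_force: [-0.1, 0.2, -0.9]
width: 0.639
time: 10.95
ee_pos: [0.5985, 0.0146, 0.088]
orientation: [0.48, 3.105, -0.0]
contact_force: [0.0, 0.1, 0.4]
width: 0.997
time: 11.45
ee_pos: [0.5986, 0.0146, 0.1792]
orientation: [0.48, 3.102, -0.0]
contact_force: [-0.4, -0.9, -0.2]
width: 1.0
t 11.45 pos [598.6  14.6 179.2] psi 72.4 F [-0.4 -0.9 -0.2] w 1.0
total [ 0.522 -1.459  0.026] [ 0.     0.005 -0.303] calls>= 1.46 rows~ 3.7 0.8
```

View pics/w7.png

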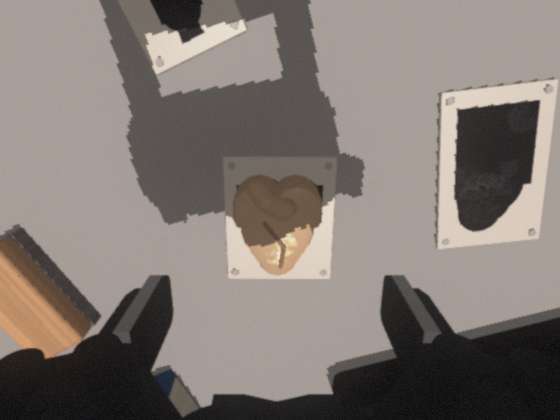

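Heart covers its outline. Next: lung.

```bash
python3 -m jog '[[0.25,-0.7,0,0,0,0],[0.25,-0.7,0,0,0,0],[0.25,-0.7,0,0,0,0]]'; python3 -m jog '[[0.27,-0.75,0.02,0,0,-0.3],[0.27,-0.75,0.02,0,0,-0.3],[0.27,-0.75,0.02,0,0,-0.3],[0.27,-0.75,0.02,0,0,-0.3]]'; python3 go.py 457.8 -170.4 80 81.5
python3 - <<'E'
from workcell import optics,env
import cv2
from wr import *
st=env.state(); s=optics.snapshot("wrist")
cv2.imwrite("pics/w8.png",s["image"])
E
```

```text
time: 11.88
ee_pos: [0.5292, -0.076, 0.1767]
orientation: [-0.485, -3.1, -0.001]
contact_force: [1.0, 0.7, 0.2]
width: 1.003
time: 12.38
ee_pos: [0.4588, -0.1686, 0.1743]
orientation: [-0.235, -3.132, -0.001]
contact_force: [0.2, 0.9, 0.4]
width: 1.002
t 12.38 pos [ 458.8 -168.6  174.3] psi 81.4 F [0.2 0.9 0.4] w 1.002
total [ 0.004 -0.013  0.629] [ 0.002 -0.002 -0.003] calls>= 1.0 rows~ 1.5 0.0
```

View pics/w8.png

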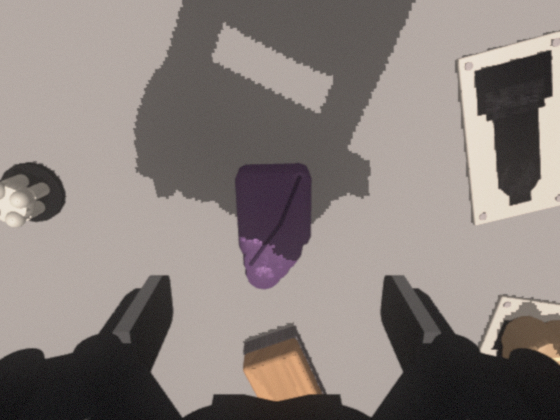

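```bash
python3 - <<'E'
from workcell import optics,env
from wr import *
st=env.state(); s=optics.snapshot("wrist")
print(wun(s,st,[[273,165]],.02),wun(s,st,[[264,288]],.01),wun(s,st,[[236,200],[311,200]],.02))
E
python3 -m jog '[[0,-0.02,0.4,0,0,0],[0,-0.02,0.63,0,0,0],[0,-0.02,0.63,0,0,0],[0,-0.02,0.63,0,0,0]]' 0 50
```

```text
[[ 427.3 -166.9]] [[ 518.6 -187.6]] [[ 446.3 -193.7]
 [ 453.5 -146.3]]
time: 12.98
ee_pos: [0.4588, -0.1719, 0.0815]
orientation: [0.233, 3.131, -0.001]
contact_force: [0.0, 0.0, 0.7]
width: 0.998
```

```bash
 python3 -m jog '[[0,0,0,0,0,0],[0,0,0,0,0,0],[0,0,0,0,0,0],[0,0,0,0,0,0],[0,0,0,0,0,0],[0,0,0,0,0,0]]' 255 50; python3 -m jog '[[0,0,-0.1,0,0,0],[0,0,-0.5,0,0,0],[0,0,-0.8,0,0,0],[0,0,-0.8,0,0,0]]';python3 go.py 608.8 166.2 185 79.1
python3 - <<'E'
from workcell import optics
import cv2
cv2.imwrite("pics/w9.png",optics.snapshot("wrist")["image"])
E
```

```text
time: 13.72
ee_pos: [0.4583, -0.1722, 0.0816]
orientation: [0.235, 3.131, -0.001]
contact_force: [-0.9, 2.1, 9.3]
width: 0.548
time: 14.22
ee_pos: [0.4587, -0.1726, 0.2036]
orientation: [0.235, 3.127, -0.006]
contact_force: [-0.6, 0.5, -2.3]
width: 0.548
t 14.22 pos [ 458.7 -172.6  203.6] psi 81.4 F [-0.6  0.5 -2.3] w 0.548
total [-0.652  2.383  0.121] [-0.006  0.012  0.077] calls>= 2.38 rows~ 5.9 0.2
```

View pics/w9.png

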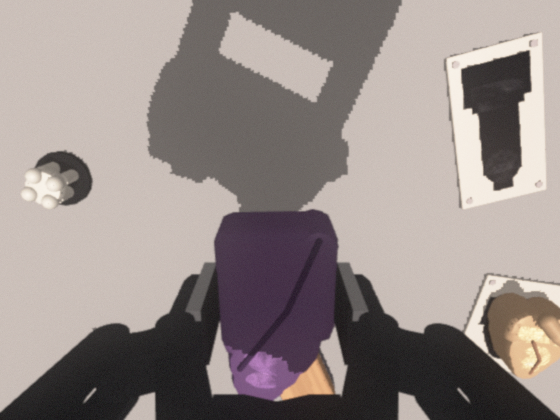

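```bash
python3 -m jog '[[-0.22,0.5,0,0,0,0],[-0.22,0.95,0,0,0,0],[-0.22,0.95,0,0,0,0],[-0.22,0.95,0,0,0,0]]'; python3 -m jog '[[-0.22,0.5,0,0,0,0],[-0.22,0.95,0,0,0,0],[-0.22,0.95,0,0,0,0],[-0.22,0.95,0,0,0,0]]'; python3 -m jog '[[-0.21,0.48,0.12,0,0,0.08],[-0.21,0.48,0.12,0,0,0.08],[-0.21,0.48,0.12,0,0,0.08],[-0.21,0.48,0.12,0,0,0.08]]';python3 go.py 608.8 166.2 86 79.1
python3 - <<'E'
from workcell import optics
import cv2
cv2.imwrite("pics/w10.png",optics.snapshot("wrist")["image"])
E
```

```text
time: 14.78
ee_pos: [0.5114, -0.0347, 0.1989]
orientation: [-0.231, -3.13, -0.001]
contact_force: [-0.4, -0.0, -1.3]
width: 0.549
time: 15.28
ee_pos: [0.5656, 0.1, 0.1992]
orientation: [-0.233, -3.131, 0.001]
contact_force: [0.5, 0.4, -0.3]
width: 0.551
time: 15.78
ee_pos: [0.6074, 0.1646, 0.1825]
orientation: [-0.303, -3.127, 0.001]
contact_force: [0.2, -0.5, -1.1]
width: 0.549
t 15.78 pos [607.4 164.6 182.5] psi 78.9 F [ 0.2 -0.5 -1.1] w 0.549
total [-0.007  0.013  0.644] [-0.001 -0.001 -0.005] calls>= 1.0 rows~ 1.5 0.0
```

View pics/w10.png

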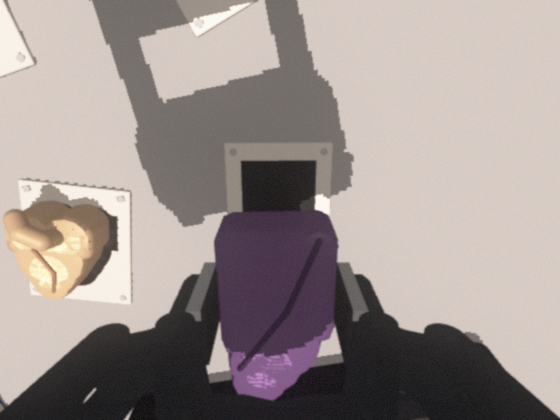

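```bash
python3 -m jog '[[0,0.01,0.3,0,0,0],[0,0.01,0.55,0,0,0],[0,0.01,0.64,0,0,0],[0,0.01,0.64,0,0,0],[0,0.01,0.64,0,0,0]]';python3 -m jog '[[0,0,0,0,0,0],[0,0,0,0,0,0],[0,0,0,0,0,0],[0,0,0,0,0,0]]' 0; python3 -m jog '[[0,0,-0.1,0,0,0],[0,0,-0.6,0,0,0],[0,0,-0.7,0,0,0],[0,0,-0.7,0,0,0]]'; python3 go.py 610 -349 175 73
python3 - <<'E'
from workcell import optics
import cv2
cv2.imwrite("pics/w11.png",optics.snapshot("wrist")["image"])
E
```

```text
time: 16.45
ee_pos: [0.6084, 0.1674, 0.0877]
orientation: [0.301, 3.125, 0.001]
contact_force: [-0.2, -0.0, -2.6]
width: 0.546
time: 16.95
ee_pos: [0.6079, 0.1678, 0.0865]
orientation: [0.3, 3.127, -0.0]
contact_force: [0.1, 0.3, 0.6]
width: 1.002
time: 17.45
ee_pos: [0.6085, 0.1679, 0.1947]
orientation: [0.3, 3.121, 0.002]
contact_force: [-0.1, -0.4, -1.2]
width: 1.0
t 17.45 pos [608.5 167.9 194.7] psi 79.0 F [-0.1 -0.4 -1.2] w 1.0
total [-0.665 -3.382  0.13 ] [0.004 0.011 0.201] calls>= 3.38 rows~ 8.3 0.6
```

View pics/w11.png

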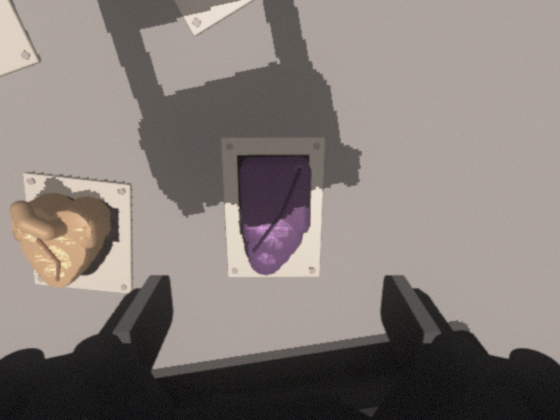

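```bash
python3 -m jog '[[-0.1,-0.5,0,0,0,0],[-0.17,-0.95,0,0,0,0],[-0.17,-0.95,0,0,0,0],[-0.17,-0.95,0,0,0,0]]';python3 -m jog '[[-0.1,-0.5,0,0,0,0],[-0.17,-0.95,0,0,0,0],[-0.17,-0.95,0,0,0,0],[-0.17,-0.95,0,0,0,0]]';python3 -m jog '[[-0.1,-0.5,0.1,0,0,0],[-0.17,-0.95,0.1,0,0,0],[-0.17,-0.95,0.1,0,0,0],[-0.17,-0.95,0.1,0,0,0]]';python3 -m jog '[[-0.15,-0.53,0.03,0,0,0.2],[-0.15,-0.53,0.03,0,0,0.2],[-0.15,-0.53,0.03,0,0,0.2]]'; python3 go.py 610 -349 77 73
python3 - <<'E'
from workcell import optics
import cv2
cv2.imwrite("pics/w12.png",optics.snapshot("wrist")["image"])
E
```

```text
time: 18.0
ee_pos: [0.6056, 0.0223, 0.1905]
orientation: [-0.304, -3.125, -0.001]
contact_force: [0.3, 0.9, 0.3]
width: 1.0
time: 18.5
ee_pos: [0.6038, -0.1211, 0.1909]
orientation: [-0.301, -3.126, -0.001]
contact_force: [-0.0, 1.3, 0.5]
width: 0.997
time: 19.0
ee_pos: [0.602, -0.2653, 0.1761]
orientation: [-0.3, -3.127, -0.001]
contact_force: [0.3, 0.6, 0.3]
width: 0.999
time: 19.38
ee_pos: [0.6092, -0.3471, 0.1716]
orientation: [-0.462, -3.107, -0.001]
contact_force: [0.3, 1.8, 0.7]
width: 0.997
t 19.38 pos [ 609.2 -347.1  171.6] psi 73.1 F [0.3 1.8 0.7] w 0.997
total [-0.009 -0.011  0.631] [ 0.001 -0.001  0.003] calls>= 1.0 rows~ 1.5 0.0
```

View pics/w12.png

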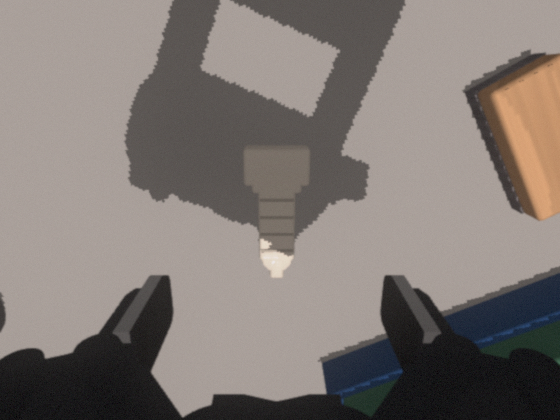

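```bash
python3 -m jog '[[-0.01,-0.01,0.4,0,0,0],[-0.01,-0.01,0.62,0,0,0],[-0.01,-0.01,0.62,0,0,0],[-0.01,-0.01,0.62,0,0,0]]' 0 40;  python3 -m jog '[[0,0,0,0,0,0],[0,0,0,0,0,0],[0,0,0,0,0,0],[0,0,0,0,0,0],[0,0,0,0,0,0],[0,0,0,0,0,0],[0,0,0,0,0,0]]' 255 40; python3 -m jog '[[0,0,-0.1,0,0,0],[0,0,-0.5,0,0,0],[0,0,-0.8,0,0,0],[0,0,-0.8,0,0,0]]';python3 go.py 431.4 -6.3 185 96.3
python3 - <<'E'
from workcell import optics
import cv2
cv2.imwrite("pics/w13.png",optics.snapshot("wrist")["image"])
E
```

```text
time: 19.92
ee_pos: [0.6106, -0.3497, 0.0811]
orientation: [0.461, 3.105, -0.002]
contact_force: [0.3, 0.4, -0.1]
width: 0.999
time: 20.8
ee_pos: [0.6097, -0.3509, 0.0795]
orientation: [0.464, 3.106, -0.001]
contact_force: [-0.7, 1.6, 4.9]
width: 0.266
time: 21.3
ee_pos: [0.6103, -0.3512, 0.204]
orientation: [0.463, 3.1, -0.007]
contact_force: [-0.7, 0.1, -1.3]
width: 0.263
t 21.3 pos [ 610.3 -351.2  204. ] psi 73.0 F [-0.7  0.1 -1.3] w 0.263
total [1.813 1.851 0.107] [-0.009  0.013 -0.776] calls>= 1.85 rows~ 6.2 2.2
```

View pics/w13.png

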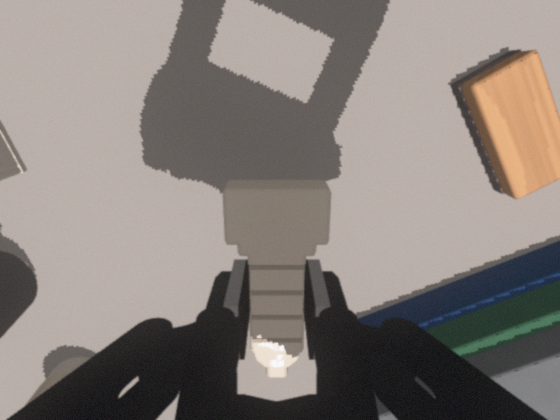

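Sternum held level and aligned. On to its pad.

```bash
python3 -m jog '[[0.4,0.4,0,0,0,0],[0.9,0.9,0,0,0,0],[0.9,0.9,0,0,0,0],[0.9,0.9,0,0,0,0],[0.9,0.9,0,0,0,0]]';python3 -m jog '[[0.4,0.4,0.1,0,0,-0.3],[0.91,0.95,0.1,0,0,-0.6],[0.91,0.95,0.1,0,0,-0.78],[0.91,0.95,0.1,0,0,-0.78],[0.91,0.95,0.1,0,0,-0.78]]'; python3 go.py 431.4 -6.3 83.5 96.3
python3 - <<'E'
from workcell import optics
import cv2
cv2.imwrite("pics/w14.png",optics.snapshot("wrist")["image"])
E
```

```text
time: 21.98
ee_pos: [0.5199, -0.1822, 0.1984]
orientation: [-0.463, -3.106, -0.0]
contact_force: [0.0, -0.7, -0.6]
width: 0.266
time: 22.6
ee_pos: [0.4319, -0.0065, 0.1839]
orientation: [-0.175, 3.136, -0.001]
contact_force: [-0.1, -0.1, -0.2]
width: 0.267
t 22.6 pos [431.9  -6.5 183.9] psi 96.4 F [-0.1 -0.1 -0.2] w 0.267
total [0.003 0.002 0.669] [-0.001  0.001  0.003] calls>= 1.0 rows~ 1.6 0.0
```

View pics/w14.png

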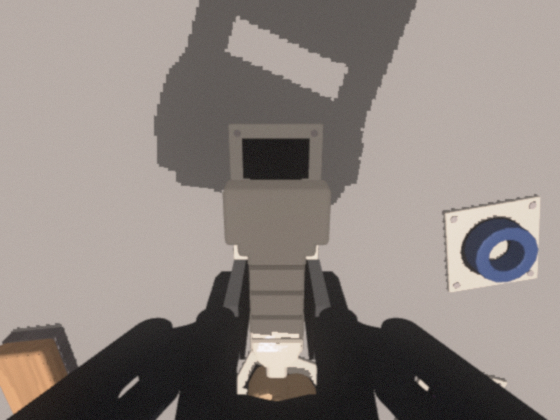

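```bash
python3 -m jog '[[0,0,0.3,0,0,0],[0,0,0.55,0,0,0],[0,0,0.67,0,0,0],[0,0,0.67,0,0,0],[0,0,0.67,0,0,0]]';python3 -m jog '[[0,0,0,0,0,0],[0,0,0,0,0,0],[0,0,0,0,0,0],[0,0,0,0,0,0]]' 0; python3 -m jog '[[0,0,-0.1,0,0,0],[0,0,-0.6,0,0,0],[0,0,-0.9,0,0,0],[0,0,-0.9,0,0,0]]'; python3 -m jog '[[0.9,0,-0.3,0,0,0],[0.9,0,-0.3,0,0,0],[0.9,0,-0.3,0,0,0],[0.9,0,-0.3,0,0,0],[0.9,0,-0.3,0,0,0]]'
python3 - <<'E'
from workcell import optics
import cv2
s=optics.snapshot("top"); im=s["image"]
cv2.imwrite("pics/t2.png",cv2.resize(im[125:285,160:360],None,fx=3.7,fy=3.7,interpolation=cv2.INTER_CUBIC))
cv2.imwrite("pics/t2f.png",im)
E
```

```text
time: 23.28
ee_pos: [0.4318, -0.0071, 0.0833]
orientation: [-0.173, 3.136, -0.0]
contact_force: [-0.2, 0.2, -0.5]
width: 0.265
time: 23.78
ee_pos: [0.4309, -0.0059, 0.0835]
orientation: [-0.176, 3.136, -0.0]
contact_force: [-0.1, 0.6, 0.4]
width: 0.997
time: 24.28
ee_pos: [0.4319, -0.0061, 0.222]
orientation: [-0.176, 3.129, -0.004]
contact_force: [0.0, 0.2, 0.7]
width: 1.0
time: 24.9
ee_pos: [0.2974, -0.0211, 0.263]
orientation: [0.176, -3.136, -0.001]
contact_force: [-0.6, -0.8, 0.0]
width: 1.001
```

View pics/t2.png

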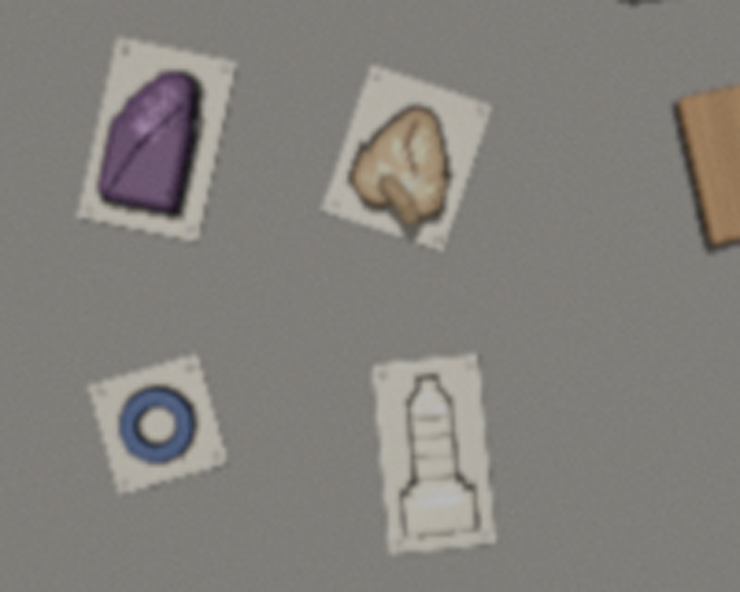

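View pics/t2f.png

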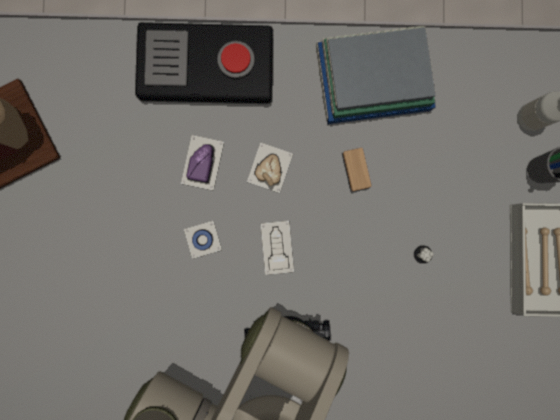

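```bash
python3 - <<'E'
from h import *
from workcell import optics
s=optics.snapshot("top"); i=s["image"].astype(int)
a=cv2.imread("pics/top0.png").astype(int)
for n,b in dict(eraser=(335,140,380,200),molar=(405,235,442,272)).items():
    print(n,"img diff",np.abs(a-i)[b[1]:b[3],b[0]:b[2]].max())
def ext(n,p,th,z,m):
    d=np.array([np.cos(th),np.sin(th)]); 
    cs,_=cv2.findContours(m.astype(np.uint8),cv2.RETR_EXTERNAL,cv2.CHAIN_APPROX_NONE)
    c=max(cs,key=cv2.contourArea)[:,0]; w=unproj(s,c,z)-p
    x=w@d*1000; y=w@np.array([-d[1],d[0]])*1000
    print(n,"x",x.min().round(1),x.max().round(1),"y",y.min().round(1),y.max().round(1))
hm=(i[...,2]-i[...,0]>25); hm[:,:240]=0; hm[:,300:]=0; hm[:130]=0;hm[200:]=0
lm=(i[...,0]-i[...,1]>12); lm[:,:175]=0; lm[:,235:]=0; lm[:130]=0;lm[200:]=0
ext("heart want -18.5..45, +-28",np.array([.5994,.0173]),np.deg2rad(-17.5),.019,hm)
ext("lung want -22..62, +-24",np.array([.6010,.1677]),np.deg2rad(-10.9),.018,lm)
E
```

```text
eraser img diff 8
molar img diff 9
heart want -18.5..45, +-28 x -25.6 41.0 y -28.7 27.0
lung want -22..62, +-24 x -22.6 58.8 y -21.5 25.8
```

```bash
python3 - <<'E'
from workcell import env
print(env.finish_job())
E
```

```text
the job is handed in; nothing more can be done
None
```

I picked up the ring, heart, lung and sternum one at a time, set each on the pad with its own outline, backed the arm away and handed the job in at about 25 s of the 112 s allowed. `finish_job` gave no verdict.

- **Heart and lung:** In the last top picture both lie the same way round as their outlines. Measured extents put each within about 4 mm of its fit. The heart's rear edge read about 7 mm too far back (-25.6 mm instead of -18.5 mm). I put that down to the raised vessel stub, because its tip and sides agree with the fit; I did not check this separately.
- **Ring and sternum:** I checked these by eye only. Both look centred on their pads with an even margin of outline showing, and the sternum points the right way.
- **Eraser and tooth:** Their image patches match the start picture apart from small pixel noise, so neither moved.
- **Forces:** The readings I saw stayed near 10 N at most, well under the limits. The highest came briefly as the fingers closed on a piece.

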